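# Hang up the chuck key and start the polishing lathe on slow

### The arm

A 6-joint arm with a two-finger parallel gripper is mounted at the origin on the work surface. World frame = base frame: x ahead of the robot, y to its left, z up, the work surface at z = 0. Lengths are in mm, angles in rad, forces in N, time in s.
With the tool pointing down it reaches from about 325 to 775 mm from the base axis. Payload 9.3 kg.
Tool frame: the origin (TCP) lies at the very end of the fingers, on their centre line; the grasp point (between the pads) lies 19 mm behind it; z points along the fingers, y is the line along which they close (so a half turn about z gives the same grasp; the last joint's range is limited). The gripper opens to 85 mm and grips with 20 to 120 N. Pads are 22 mm wide; open, the fingers measure 114 mm over their backs; the gripper's body (76 mm by 85 mm) begins 54 mm behind the grasp point. The pads swing forward as they close: fully open they stand 13 mm farther back than shut.
Start: joints at [-1.307, 0.259, 0.021, 1.334, 0, 1.418], TCP at [222.653, -502.914, 231.279] pointing down, gripper open.
Joint ranges: [-3.04, 3.04], [-0.91, 1.82], [-1.04, 1.36], [-1.92, 1.95], [-1.52, 1.45], [-3.14, 3.14]. Speed limits (rad/s): [2.22, 2.22, 2.79, 3.14, 3.14, 3.14].

### API

Orientations are given as a 3x3 rotation matrix whose columns are the frame's x, y, z axes.
In Python, from bench import arm gives the robot as it stands. The module is installed in compiled form; this text tells all that it offers.
- The arm moves only by the tool jog_arm, never from a script. Its argument "increments" is a list of rows, each a list of 2 entries, a list of its own where there are three numbers: the shift along the tool's x, y, z in cm, then the turn about the tool's z in degrees. In form: [[[x, y, z], turn], ...]. A call has 1 to 8 rows; each row shifts and turns the commanded pose from where the row before left it, along the tool's axes as they then stand; what a row does not reach is not made up. A row lasts 1/8 s, in which the tool goes at most 62.5 mm and 10.7 degrees, less where a joint would pass 70% of its speed; a pose out of reach is approached as far as the arm can. A call is refused whole if a number of a shift passes 6.25 or a number of a turn 10.7, either way. A call with a gripper value outside its range is refused whole. "jaw" is the finger opening in cm, from 0 to 8.54, set as the call begins (left out, the last holds). The fingers move at their own pace and stop on an object; "newtons" is the grip in N (left out, the last holds). Time passes only in rows, so rows that do not move let the fingers close. It gives the time, the measured TCP pose, the force, the opening and the grip force at its end, in the units of the state.
- arm.sense(): the state, without advancing time (a new reading comes with each control period).
- arm.snapshot(name): name is "scene" or "top" or "wrist"; returns a dict with "color" (384x512x3 uint8, blue, green, red), "mtx" (3x3 intrinsics, pixels), "view" (4x4, takes a point from world to camera coordinates). Camera axes: x right, y down, z forward; pixel columns grow to the right and rows downward; lengths in mm; the calibration is good to about 2 mm. The wrist camera is an equidistant fisheye: a pixel r from the principal point sees the ray r / f radians off the axis. A picture is of the moment at which its call begins. There is no depth.
- arm.sign_off(): hands the job in; it is judged then, once.
The state is a dict: "t": time; "q": joint angles; "dq": joint speeds; "tau": joint torques, N m; "eef_pos": TCP position; "tool_rot": TCP orientation; "wrist_force": force on the tool from outside, world axes, zero at the start; "torque": the same for the moment, N m; "opening": finger opening in mm; "finger_force": force on a finger pad.
Only numpy, scipy, OpenCV 4.12 (cv2) and the standard library are available. Lean on these libraries where they do the work, as an engineer would, in place of code of your own. Each camera call takes 0.05 s, during which the arm holds its last target. There are 200 camera calls.

### The job

Get the polishing lathe running on slow, safely: fold the two-prong hook on the tool panel down until it stands straight out, pull the chuck key out of the lathe's chuck and hang it up by its T-bar lying across both prongs, shank down between them; set it down rather than drop it. Only once the key hangs there, press the selector on the sloping control desk in, turn it clockwise one position, from off (ring mark) to the first speed (single stroke) and never beyond, and let it spring back out. Leave the other things on the bench where they are.

Things in the scene. Friction and masses are not known exactly. Their poses are not given: they have to be found in the camera images.
- lathe: grey polishing motor on a cast foot, 160 mm long, 126 mm thick, its horizontal spindle 140 mm above the bench; a felt wheel of 120 mm on its right end, a steel chuck of 53 mm diameter on its left. Fixed. Origin on the bench under the motor's middle; its x points away from the robot at yaw 0, its y along the spindle towards the chuck. The key's hole in the top of the chuck is at (0, 122, 167) mm; the motor's top is 206 mm high
- key_bar (a point): middle of the T-bar of the steel chuck key. The key (about 150 g, loose) stands upright in the chuck; y runs along the T-bar (90 mm long, 9 mm thick, round), z along the shank upwards when the key stands. The shank (11 mm thick, a 19 mm toothed collar near its foot) reaches 84 mm below this point; the last 12 mm are an 8 mm pilot sitting loosely in the chuck's hole, so it lifts straight out
- tool_panel: grey upright steel sheet 200 mm wide, 172 mm high, 4 mm thick, its face towards the robot (-x); fixed. Origin on the bench under the middle of its face; y along its width. Felt cones on pegs stick out 40 mm low down at both sides (55 mm high, 82 mm from the middle); a tray with polishing bars (up to 80 mm high) lies behind it
- hook_hinge (a point): middle of the hook's hinge, a horizontal axis along the panel's y, 16 mm in front of the panel and 150 mm above the bench; the frame is the panel's
- hook (a joint): angle of the folding hook: 0 folded flat, prongs straight up and reaching above the panel; 1.571 folded down, prongs level and pointing from the panel to the robot (a stop there). A stiff hinge (0.08 N m) that stays where it is left; it starts between 0 and 0.3
- hook_seat (a point): where the middle of the T-bar belongs: midway between the prongs, 36 mm from the hinge and 8.5 mm over the prongs' middle line (a T-bar lying on the prongs has its middle at this height). The frame turns with the hook: z along the prongs away from the hinge, y across them, x upwards once the hook is folded down. Two dark round prongs 8 mm thick, their middles 46 mm apart (38 mm free between them, 54 mm over both), 74 mm long from the hinge with ends turned up 14 mm
- desk: pale sheet-metal control desk 170 mm wide and 168 mm deep, 34 mm high in front and 120 mm behind, where two small lamps stand 17 mm higher; its panel slopes 35 degrees and looks to the robot (-x) and up. Fixed. Origin on the bench under the selector's middle; x points away from the robot, y to the left
- selector_grip (a point): on the axis of the black selector, in the middle of its bar grip; the frame turns with it: z along the axis, square out of the sloping panel (35 degrees from vertical, leaning to the robot), x along the bar towards its white pointer line. The bar is 42 mm long, 12 mm thick and 24 mm high (from 12 mm below this point to 12 mm above), on a round skirt of 43 mm diameter whose top is 14 mm below this point; the panel is 30 mm below it
- selector (a joint): angle of the selector in rad, clockwise positive as seen when facing the panel: 0 off, 1.047 first speed (pointer straight up the slope), 2.094 second speed. Locked within 0.03 rad of each position unless pressed in; released within about 0.12 rad of a position it drops into it, elsewhere it stays pressed in
- plunger (a joint): how far the selector is pressed in along its axis, in m: 0 out, 0.008 at its stop; locked until about 0.004, it turns freely (0.04 N m) from 0.0065 on. Spring: 5 N at the start, 10 N at the stop
- cups: stack of white plastic cups, 66 mm wide, 95 mm high, upright; origin under its middle; leave alone
- felt_wheel: spare grey felt wheel, 100 mm wide, 20 mm thick, lying flat; origin under its middle; leave alone
- compound_bar: bar of polishing compound 110 x 36 x 30 mm with a paper sleeve, lying along its x; origin under its middle; leave alone
- loupe: small black loupe with steel cover, 56 mm long, 19 mm high; origin under its lens; leave alone
- marker: blue marker pen, 135 mm long along x, 12 mm thick; origin under its middle; leave alone
- ring_tray: white tray 120 x 90 x 22 mm with three cast rings; origin under its middle; leave alone
- bench_brush: wooden bench brush, 200 mm long along x; origin under its middle; leave alone
- key: the same chuck key; origin at the tip of its pilot, 84 mm below the T-bar's middle, axes as at the T-bar

How it is judged:
By the outcome, as a careful person would: the job done as asked, in the order asked, and still so for the second after the job is handed in, with the robot touching nothing.
It also fails if it takes over 72 s, if anything falls off the work surface, if the arm or the gripper's body presses on something with over 40 N, if the wrist force passes 120 N, or if a joint passes its speed limit or range.

## Working session

There is one attempt and no reset: what is moved stays moved. The work goes in short steps, Python scripts to look and compute and a tool call to move; the robot and the scene stay as the last step left them, time stands still between calls to the robot, and variables do not carry over. Pictures are saved under pics/ and viewed, at most 10 in all, crops included, and the job is handed in when it is done.

Besides the shell and the picture viewer there is one more tool, called as name(argument=value, ...), one argument or row to a line, values as JSON. jog_arm: Moves the arm, as the interface text tells. Its arguments: {"type":"object","properties":{"increments":{"type":"array","items":{"type":"array"}},"jaw":{"type":"number"},"newtons":{"type":"number"}},"required":["increments"]}

```bash
mkdir -p pics
cat > h.py <<'E'
import numpy as np,cv2
from bench import arm
def snap(n,f):
    s=arm.snapshot(n); np.savez('pics/'+f+'.npz',**{k:np.array(s[k]) for k in('color','mtx','view')})
    cv2.imwrite('pics/'+f+'.png',s['color']); return s
def load(f): return dict(np.load('pics/'+f+'.npz'))
def ray(s,u,v,fish=False):
    K,V=s['mtx'],s['view']
    x=(u-K[0,2])/K[0,0];y=(v-K[1,2])/K[1,1]
    if fish:
        r=np.hypot(x,y); d=np.array([x/r*np.sin(r),y/r*np.sin(r),np.cos(r)]) if r>1e-9 else np.array([0,0,1.])
    else: d=np.array([x,y,1.])
    R=V[:3,:3]; return -R.T@V[:3,3], R.T@d/np.linalg.norm(d)
def onz(s,u,v,z,fish=False):
    c,d=ray(s,u,v,fish); return c+d*(z-c[2])/d[2]
def tri(rs):
    A=sum(np.eye(3)-np.outer(d,d) for c,d in rs); b=sum((np.eye(3)-np.outer(d,d))@c for c,d in rs)
    return np.linalg.solve(A,b)
def proj(s,p,fish=False):
    K,V=s['mtx'],s['view']; q=V[:3,:3]@np.array(p,float)+V[:3,3]
    if fish:
        r=np.hypot(q[0],q[1]);t=np.arctan2(r,q[2]); return K[0,0]*q[0]/r*t+K[0,2],K[1,1]*q[1]/r*t+K[1,2]
    return K[0,0]*q[0]/q[2]+K[0,2],K[1,1]*q[1]/q[2]+K[1,2]
E
python3 - <<'E'
from h import *
a=snap('scene','s0');b=snap('top','t0')
w=snap('wrist','w0')
for k in(a,b): print(np.round(k['mtx'],1).tolist(),np.round(k['view'],3).tolist())
big=np.vstack([cv2.resize(a['color'],(800,600))]);cv2.imwrite('pics/s0b.png',big)
cv2.imwrite('pics/t0b.png',cv2.resize(b['color'],(800,600)))
st=arm.sense();print(st['tool_rot'],st['wrist_force'])
E
```

```text
[[394.8, 0.0, 253.2], [0.0, 394.8, 192.6], [0.0, 0.0, 1.0]] [[0.65, 0.76, -0.011, -333.879], [0.636, -0.551, -0.54, -258.22], [-0.417, 0.344, -0.841, 1597.485], [0.0, 0.0, 0.0, 1.0]]
[[369.4, 0.0, 254.3], [0.0, 369.4, 191.2], [0.0, 0.0, 1.0]] [[-0.028, -1.0, 0.006, 2.417], [-0.984, 0.026, -0.179, 551.459], [0.178, -0.011, -0.984, 924.745], [0.0, 0.0, 0.0, 1.0]]
[[ 9.14391420e-01  4.04831130e-01 -2.95805072e-04]
 [ 4.04831221e-01 -9.14390924e-01  9.59484369e-04]
 [ 1.17947668e-04 -9.97095403e-04 -9.99999496e-01]] [-0.71541261  0.29987363 -0.46995667]
```

View pics/s0b.png

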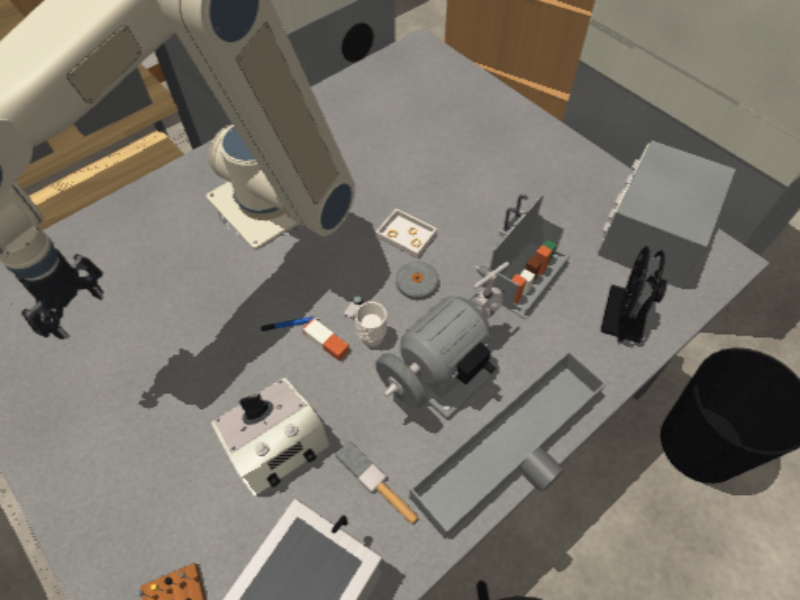

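View pics/t0b.png

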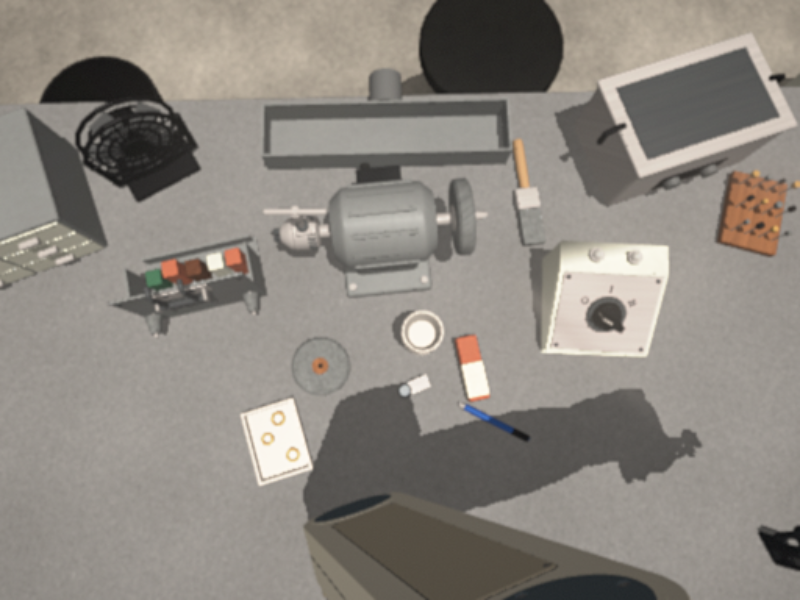

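The scene view shows the panel with its hook at about (515,215) (in 800x600 pixels) and the key at about (490,280). In the top view the panel is at (190,270), the key's T-bar runs (265,211)-(325,211), and the selector is at (607,315). I'll zoom in on these for exact pixels.

Run:
```python
from h import *
a=load('s0')['color'];b=load('t0')['color']
def c(im,x,y,w,h,W,H): return cv2.resize(im[y:y+h,x:x+w],(W,H),interpolation=cv2.INTER_CUBIC)
# scene crop x295-375,y115-215 ; top crop x65-215,y115-225
p=c(a,290,115,80,100,400,500); q=c(b,65,120,100,100,400,400)
m=np.zeros((600,800,3),np.uint8); m[:500,:400]=p; m[:400,400:]=q
m[400:600,400:]=c(b,340,150,100,50*1,400,200)
for i in range(0,400,50):
    cv2.putText(m,str(290+i//5),(i,510),0,.35,(255,255,255),1);m[500:505,i]=255
    cv2.putText(m,str(65+i//4),(400+i,398),0,.35,(0,255,255),1)
for j in range(0,500,50): cv2.putText(m,str(115+j//5),(0,j+4),0,.35,(0,255,255),1)
for j in range(0,400,40): cv2.putText(m,str(120+j//4),(400,j+4),0,.35,(0,255,255),1)
cv2.imwrite('pics/m1.png',m)
```

```text
(no output)
```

View pics/m1.png

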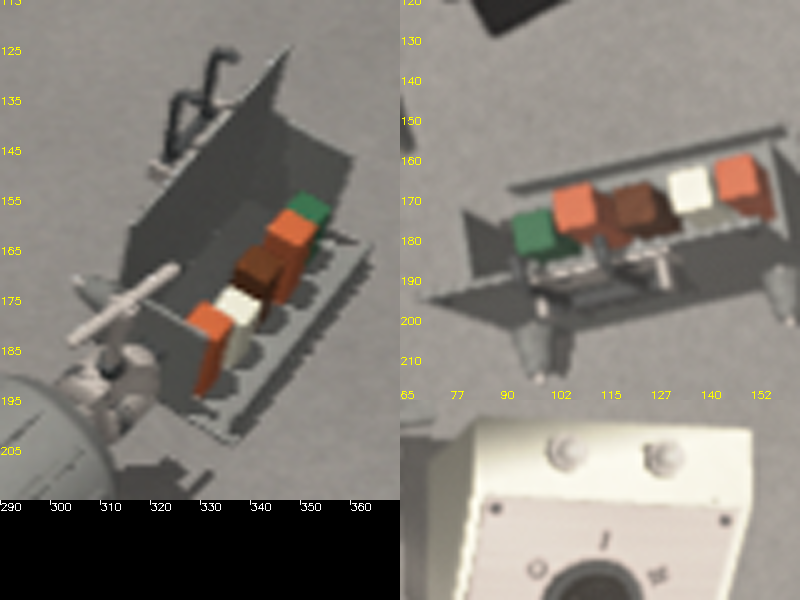

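Run:
```python
from h import *
s=load('s0');t=load('t0');w=load('w0')
np.set_printoptions(suppress=True,precision=1)
for n,x in(('s',s),('t',t)): print(n,ray(x,256,192)[0])
print('panel top ends s',onz(s,316,160.6,172),onz(s,348,124.6,172)); print('t',onz(t,158.7,175.5,172),onz(t,71.5,195,172))
print('bar s',onz(s,304.3,182.3,239),onz(s,325.3,168.7,239)); print('bar t',onz(t,169.6,135,239),onz(t,208,135,239))
print('hinge s',onz(s,322.5,149,150), 'prong roots/tops',onz(s,337,125.5,224),onz(s,328,134,224))
k=1/1.5625
print('sel',tri([ray(t,607*k,313*k),ray(s,256*k,402*k)]))
print('desk lamps',onz(t,597*k,253*k,130),onz(t,635*k,256*k,130))
print('desk front',onz(t,542*k,352*k,34),onz(t,649*k,356*k,34))
print('desk rear',onz(t,565*k,243*k,120),onz(t,667*k,246*k,120))
print('chuck/motor: wheel',onz(t,462*k,216*k,140))
```

```text
s [1046.7 -438.3 1201. ]
t [ 377.6   -1.7 1008.3]
panel top ends s [577.2 217.8 172. ] [539.8 413.3 172. ]
t [571.9 209.  172. ] [531.3 407.5 172. ]
bar s [641.6  92.  239. ] [647.6 174.3 239. ]
bar t [645.9 170.2 239. ] [643.8  86.8 239. ]
hinge s [546.9 283.7 150. ] prong roots/tops [544.3 340.1 224. ] [550.4 291.2 224. ]
sel [ 507.9 -341.8  112.5]
desk lamps [ 601.4 -327.6  130. ] [ 595. -387.  130.]
desk front [ 456.1 -254.6   34. ] [ 444.5 -435.2   34. ]
desk rear [ 621.7 -281.6  120. ] [ 612.6 -444.2  120. ]
chuck/motor: wheel [ 664.2 -116.7  140. ]
```

```bash
cat >> h.py <<'E'
def d2(target,yaw=None,n=None):
    """print tool-frame shift (cm) to target and turn (deg) for tool x at world yaw (deg)"""
    s=arm.sense();R=np.array(s['tool_rot']);p=np.array(s['eef_pos'])
    sh=R.T@(np.array(target,float)-p)/10; y=np.degrees(np.arctan2(R[1,0],R[0,0]))
    print('pos',np.round(p,1),'yaw %.2f'%y,'shift cm',np.round(sh,2),'turn', None if yaw is None else round(y-yaw,2),'t',s['t'],'F',np.round(s['wrist_force'],1))
E
python3 - <<'E'
from h import *
w=load('w0');s=arm.sense();R=np.array(s['tool_rot']);V=w['view'];c=-V[:3,:3].T@V[:3,3]
print('cam in tool',R.T@(c-s['eef_pos']),'axes',np.round(R.T@V[:3,:3].T,2).tolist(),w['mtx'][0,0])
d2([470,295,330],11.1)
E
```

```text
cam in tool [  82.9005256    -1.01592872 -142.04666698] axes [[0.0, -0.94, -0.33], [1.0, -0.0, 0.0], [-0.0, -0.33, 0.94]] 297.3186396354542
pos [ 222.6 -502.7  230.8] yaw 23.88 shift cm [ 54.92 -62.94  -9.85] turn 12.78 t 0.15 F [-0.7  0.3 -0.5]
```

jog_arm(
  increments=[
    [[3.4, -3.9, -0.9], 0],
    [[3.4, -3.9, -0.9], 0],
    [[3.4, -3.9, -0.9], 0],
    [[3.4, -3.9, -0.9], 0],
    [[3.4, -3.9, -0.9], 0],
    [[3.4, -3.9, -0.9], 0],
    [[3.4, -3.9, -0.9], 0],
    [[3.4, -3.9, -0.9], 0],
  ],
  jaw=3.6,
  newtons=40,
)

```text
t: 1.15
eef_pos: [345.1, -105.9, 303.6]
tool_rot: [[0.915, 0.404, 0.0], [0.404, -0.915, -0.0], [0.0, 0.0, -1.0]]
wrist_force: [0.8, 0.1, -0.0]
opening: 35.8
finger_force: 0.0
```

jog_arm(
  increments=[
    [[3.4, -3.9, -0.3], 0],
    [[3.4, -3.9, -0.3], 0],
    [[3.4, -3.9, -0.3], 0],
    [[3.4, -3.9, -0.3], 0],
    [[3.4, -3.9, -0.3], 0],
    [[3.4, -3.9, -0.3], 0],
    [[3.4, -3.9, -0.3], 6.4],
    [[3.4, -3.9, -0.3], 6.4],
  ],
)

```text
t: 2.15
eef_pos: [486.3, 238.7, 327.4]
tool_rot: [[0.961, 0.277, -0.014], [0.277, -0.96, 0.04], [-0.002, -0.043, -0.999]]
wrist_force: [1.1, 0.0, -0.1]
opening: 35.3
finger_force: 0.0
```

Run:
```python
from h import *
w=snap('wrist','w1');d2([470,295,330],11.1)
cv2.imwrite('pics/w1b.png',cv2.resize(w['color'],(800,600),interpolation=cv2.INTER_CUBIC))
```

```text
pos [490.5 236.8 326.3] yaw 15.65 shift cm [-0.4  -6.17 -0.11] turn 4.55 t 2.2 F [-1.1 -2.5 -3.5]
```

View pics/w1b.png

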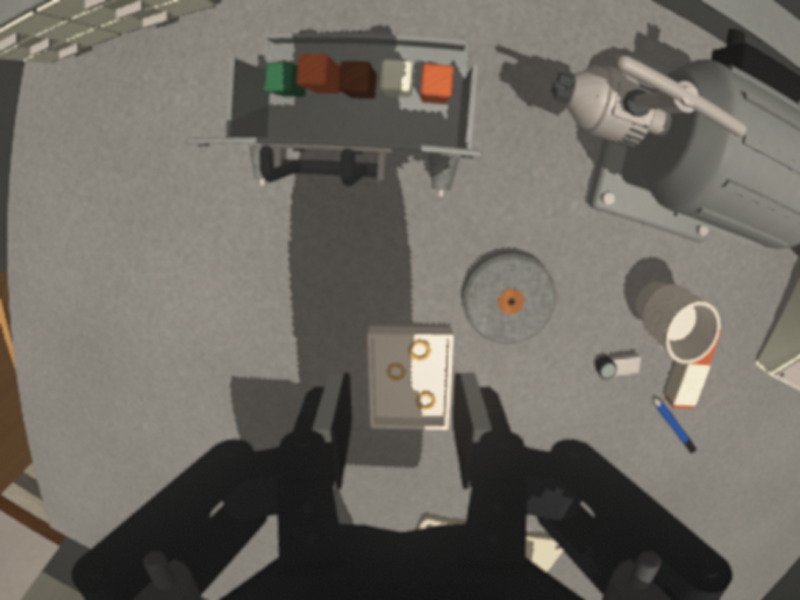

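The panel's top edge runs (190,141)-(480,154), with the prong tips at about (267,160) and (349,165). The key bar runs (626,63)-(741,130), with its middle at (685,97).

Run:
```python
from h import *
np.set_printoptions(suppress=True,precision=1)
w=load('w1');s=load('s0');t=load('t0');k=1/1.5625
f=lambda u,v,z:onz(w,u*k,v*k,z,True)
print('panel',f(190,141,172),f(480,154,172))
print('tips',f(267,158,224),f(349,163,224))
a,b,m=f(626,63,239),f(741,130,239),f(685,97,239)
print('bar',a,b,(a+b)/2,m)
r=lambda u,v:ray(w,u*k,v*k,True)
print('bar tri +y',tri([r(626,63),ray(s,325.3,168.7),ray(t,169.6,135)]),'-y',tri([r(741,130),ray(s,304.3,182.3),ray(t,208,135)]))
print('tri panel R',tri([r(480,154),ray(s,316,160.6)]),'L',tri([r(190,141),ray(s,348,124.6)]))
print('tri tips',tri([r(267,158),ray(s,337,125)]),tri([r(349,163),ray(s,327.5,134)]))
```

```text
panel [533.  410.7 172. ] [572.5 219.3 172. ]
tips [539.4 335.  224. ] [547.6 290.3 224. ]
bar [644.  169.3 239. ] [641.6  87.5 239. ] [642.8 128.4 239. ] [641.9 130.4 239. ]
bar tri +y [645.9 171.  240.1] -y [642.3  88.5 241.5]
tri panel R [573.9 219.7 167.8] L [533.6 418.4 162.2]
tri tips [542.4 336.  228. ] [548.  290.8 222.3]
```

Run:
```python
from h import *
d2([581,319,270],11.4)
```

```text
pos [490.5 236.8 326.3] yaw 15.65 shift cm [10.95 -5.23  5.84] turn 4.25 t 2.2 F [-1.1 -2.5 -3.5]
```

jog_arm(
  increments=[
    [[3.5, -1.8, 1.9], 0],
    [[3.5, -1.8, 1.9], 0],
    [[3.5, -1.8, 1.9], 3],
    [[0, 0, 0], 0],
    [[0, 0, 0], 0],
  ],
)

```text
t: 2.82
eef_pos: [582.3, 281.1, 273.0]
tool_rot: [[0.959, 0.283, -0.026], [0.284, -0.956, 0.067], [-0.006, -0.071, -0.997]]
wrist_force: [0.4, -0.1, 0.4]
opening: 36.1
finger_force: 0.0
```

Run:
```python
from h import *
d2([581,319,195],11.4)
```

```text
pos [582.3 281.1 273. ] yaw 16.51 shift cm [ 1.   -3.1   8.03] turn 5.11 t 2.825 F [ 0.4 -0.1  0.4]
```

Run:
```python
from h import *
s=arm.sense();print(np.round(s['q'],3),np.round(s['dq'],3))
```

```text
[0.287 0.425 0.373 1.524 0.072 3.141] [ 0.005 -0.028  0.001 -0.002  0.001  0.001]
```

jog_arm(
  increments=[
    [[0, 0, 0], 2.5],
    [[0, 0, 0], 2.5],
    [[0, 0, 0], 0],
  ],
)

```text
t: 3.2
eef_pos: [588.7, 257.3, 273.6]
tool_rot: [[0.971, 0.237, -0.032], [0.239, -0.967, 0.084], [-0.011, -0.089, -0.996]]
wrist_force: [-0.0, 0.6, 0.0]
opening: 35.7
finger_force: 0.0
```

Run:
```python
from h import *
s=arm.sense();print(np.round(s['q'],3),np.round(s['dq'],3),s['tool_rot']);d2([581,319,195],11.4)
```

```text
[0.24  0.419 0.364 1.527 0.09  3.141] [ 0.02   0.007  0.003 -0.001 -0.001 -0.   ] [[ 0.97102672  0.23681969 -0.03199303]
 [ 0.23871811 -0.96742411  0.08428678]
 [-0.01099006 -0.08948203 -0.9959278 ]]
pos [588.7 257.3 273.6] yaw 13.81 shift cm [ 0.81 -5.44  8.38] turn 2.41 t 3.2 F [-0.   0.6  0. ]
```

jog_arm(
  increments=[
    [[0, 0, 0], -10],
    [[0, 0, 0], -10],
    [[0, 0, 0], -10],
    [[0, 0, 0], -10],
    [[0, 0, 0], -10],
    [[0, 0, 0], -10],
    [[0, 0, 0], -10],
    [[0, 0, 0], -10],
  ],
  jaw=0,
)

```text
t: 4.2
eef_pos: [588.3, 258.7, 273.3]
tool_rot: [[-0.073, 0.997, -0.033], [0.994, 0.075, 0.084], [0.086, -0.026, -0.996]]
wrist_force: [-0.6, -0.2, 0.7]
opening: -0.2
finger_force: 0.0
```

jog_arm(
  increments=[
    [[0, 0, 0], 0],
    [[0, 0, 0], 0],
  ],
)

```text
t: 4.45
eef_pos: [588.4, 258.7, 273.1]
tool_rot: [[-0.063, 0.997, -0.033], [0.994, 0.066, 0.084], [0.086, -0.027, -0.996]]
wrist_force: [0.0, 0.2, 0.5]
opening: 0.0
finger_force: 0.0
```

Run:
```python
from h import *
s=arm.sense();print(np.round(s['q'],3),np.round(s['tool_rot'],3));d2([589.6,296.8,195],101.4)
```

```text
[0.242 0.42  0.365 1.527 0.09  1.748] [[-0.063  0.997 -0.033]
 [ 0.994  0.066  0.084]
 [ 0.086 -0.027 -0.996]]
pos [588.4 258.7 273.1] yaw 93.62 shift cm [3.11 0.58 8.09] turn -7.78 t 4.45 F [0.  0.2 0.5]
```

jog_arm(
  increments=[
    [[1.0, 0.2, 2.0], -4],
    [[1.0, 0.2, 2.0], -3.8],
    [[1.0, 0.1, 2.0], 0],
    [[0, 0, 2.0], 0],
    [[0, 0, 0], 0],
  ],
)

```text
t: 5.08
eef_pos: [586.0, 295.6, 194.5]
tool_rot: [[-0.199, 0.979, -0.036], [0.976, 0.202, 0.083], [0.089, -0.018, -0.996]]
wrist_force: [-0.2, -0.5, 0.3]
opening: -0.1
finger_force: 0.0
```

```bash
cat > hook.py <<'E'
from h import *
import sys
H=np.array([539,310,150.]);a=np.radians(11.4);P=np.array([np.cos(a),np.sin(a),0]);Y=np.array([-np.sin(a),np.cos(a),0])
d2([589.6,296.8,195],101.4)
R=np.array(arm.sense()['tool_rot']);p0=np.array(arm.sense()['eef_pos'])
for th in np.radians([25,45,60,75,90]):
    r=46;q=H-23*Y+r*(-np.sin(th)*P+np.array([0,0,np.cos(th)]))+(4+14.5*np.cos(th))*(np.cos(th)*P+np.array([0,0,np.sin(th)]))
    print(np.round(q,1),np.round(R.T@(q-p0)/10,2)); p0=q
E
python3 hook.py
```

```text
pos [586.  295.6 194.5] yaw 101.55 shift cm [ 0.05  0.38 -0.05] turn 0.15 t 5.075 F [-0.2 -0.5  0.3]
[539.7 286.7 198.9] [ 0.09 -4.72 -0.35]
[521.5 283.  192.6] [-0.05 -1.84  0.66]
[510.  280.7 182.7] [-0.08 -1.16  1.  ]
[502.  279.1 169.4] [-0.12 -0.8   1.34]
[498.5 278.4 154. ] [-0.14 -0.33  1.54]
```

jog_arm(
  increments=[
    [[0, -1.6, -0.1], 0],
    [[0, -1.6, -0.1], 0],
    [[0.1, -1.5, -0.1], 0],
    [[0, -1.8, 0.7], 0],
    [[-0.1, -1.2, 1.0], 0],
    [[-0.1, -0.8, 1.3], 0],
    [[-0.1, -0.3, 1.0], 0],
    [[0, 0, 0], 0],
  ],
)

```text
t: 6.08
eef_pos: [499.4, 278.8, 159.9]
tool_rot: [[-0.201, 0.979, -0.034], [0.976, 0.203, 0.084], [0.089, -0.016, -0.996]]
wrist_force: [0.0, -0.0, 0.7]
opening: -0.0
finger_force: 0.0
```

Run:
```python
from h import *
d2([498.5,278.4,154],101.4); w=snap('wrist','w2')
t=snap('top','t2');s=snap('scene','s2')
m=np.zeros((600,800,3),np.uint8)
m[:300,:400]=cv2.resize(w['color'],(400,300)); m[:,400:]=cv2.resize(s['color'][100:220,290:370],(400,600),interpolation=2);m[300:,:400]=cv2.resize(t['color'][140:230,60:180],(400,300),interpolation=2)
cv2.imwrite('pics/m2.png',m)
```

```text
pos [499.4 278.8 159.9] yaw 101.65 shift cm [-0.07 -0.09  0.59] turn 0.25 t 6.075 F [ 0.  -0.   0.7]
```

View pics/m2.png

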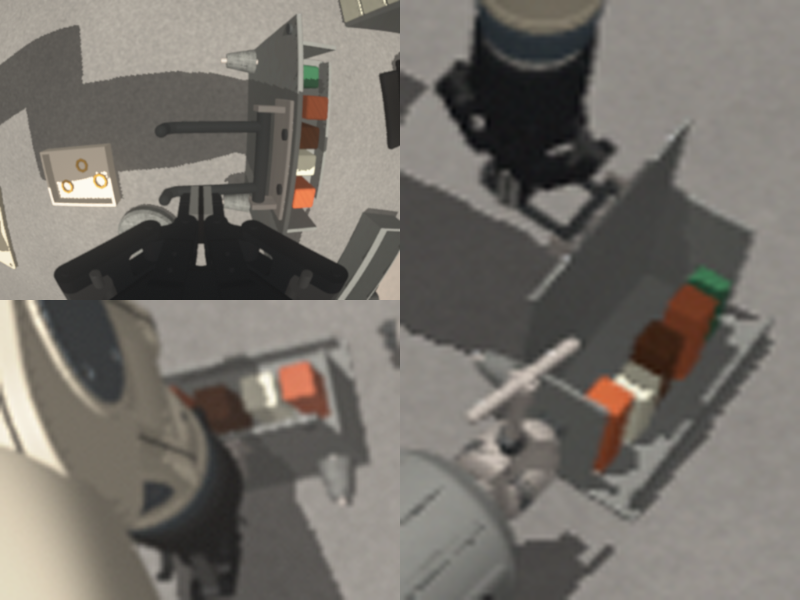

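The hook has folded nearly level, with the fingers on its right prong (wrist view: prongs from (260,125)/(255,190) to tips at (160,130)/(165,195)). I'll press it gently down to its stop.

jog_arm(
  increments=[
    [[0, 0, 0.3], 0],
    [[0, 0, 0.2], 0],
    [[0, 0, 0.2], 0],
    [[0, 0, 0], 0],
  ],
)

```text
t: 6.72
eef_pos: [499.7, 279.3, 153.6]
tool_rot: [[-0.201, 0.979, -0.032], [0.975, 0.204, 0.084], [0.089, -0.015, -0.996]]
wrist_force: [-1.1, -2.5, 6.2]
opening: 0.2
finger_force: 2.9
```

jog_arm(
  increments=[
    [[0, 0, 0.2], 0],
    [[0, 0, 0], 0],
  ],
)

```text
t: 6.98
eef_pos: [499.8, 279.4, 153.2]
tool_rot: [[-0.201, 0.979, -0.03], [0.975, 0.203, 0.084], [0.089, -0.013, -0.996]]
wrist_force: [-4.8, -4.9, 18.9]
opening: 0.1
finger_force: 9.5
```

jog_arm(
  increments=[
    [[0, 0, -2], 0],
    [[0, 0, -4], 0],
    [[0, 0, -4], 0],
    [[0, 0, -4], 0],
    [[-2, 0, 0], 0],
    [[-3, 0, 0], 0],
    [[-1, 0, 0], 0],
    [[0, 0, 0], 0],
  ],
  jaw=5,
)

```text
t: 7.98
eef_pos: [516.2, 208.8, 284.6]
tool_rot: [[-0.2, 0.979, -0.034], [0.976, 0.202, 0.084], [0.089, -0.016, -0.996]]
wrist_force: [0.4, -0.5, -0.1]
opening: 50.1
finger_force: 0.0
```

Run:
```python
from h import *
d2([644,129.5,285],87.9); w=snap('wrist','w3')
cv2.imwrite('pics/w3b.png',cv2.resize(w['color'],(800,600),interpolation=2))
```

```text
pos [516.2 208.8 284.6] yaw 101.59 shift cm [-10.29  10.91  -1.14] turn 13.69 t 7.975 F [ 0.4 -0.5 -0.1]
```

View pics/w3b.png

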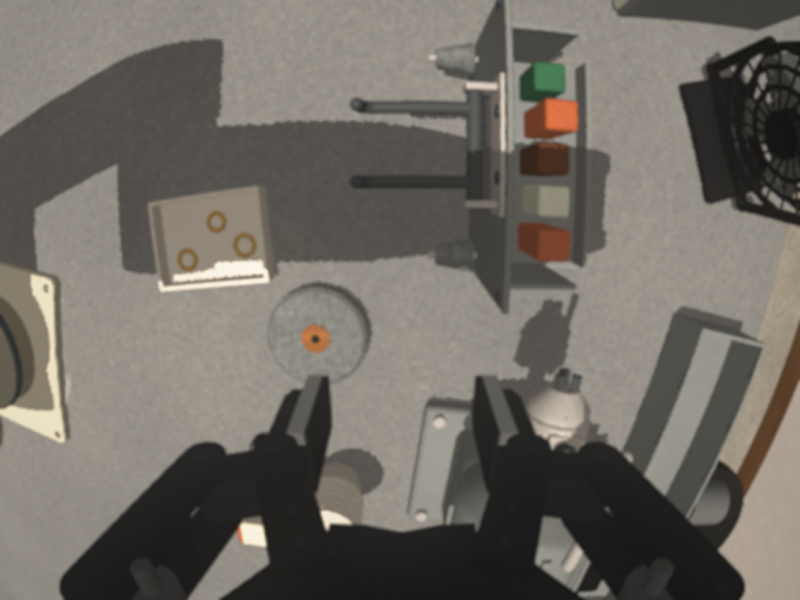

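Run:
```python
from h import *
np.set_printoptions(suppress=True,precision=1)
w=load('w3');k=1/1.5625
f=lambda u,v,z:onz(w,u*k,v*k,z,True)
A=[f(357,104,166),f(357,181,166)];B=[f(420,106,150),f(420,182,150)];C=[f(476,107,150),f(476,183,150)]
for n,x in zip('tip mid hinge'.split(),(A,B,C)): print(n,x,(x[0]+x[1])/2,'sep',np.linalg.norm(x[0]-x[1]))
print('panel',f(506,5,172),f(506,308,172))
s=np.array(C).mean(0)-np.array(B).mean(0);print('prong yaw',np.degrees(np.arctan2(s[1],s[0])))
```

```text
tip [array([463.4, 320.8, 166. ]), array([472.5, 276.6, 166. ])] [467.9 298.7 166. ] sep 45.07434824260545
mid [array([498.7, 329.3, 150. ]), array([508.2, 283.4, 150. ])] [503.5 306.4 150. ] sep 46.89422985596576
hinge [array([531.9, 336.4, 150. ]), array([541.6, 290.3, 150. ])] [536.8 313.4 150. ] sep 47.16209290918549
panel [534.9 398.8 172. ] [572.8 222.6 172. ]
prong yaw 11.830760456724072
```

jog_arm(
  increments=[
    [[-2.6, 2.7, -0.3], 0],
    [[-2.6, 2.7, -0.3], 0],
    [[-2.6, 2.7, -0.3], 0],
    [[-2.5, 2.7, -0.2], 4],
    [[0, 0, 0], 4.7],
    [[0, 0, 0], 5],
    [[0, 0, 0], 0],
  ],
)

```text
t: 8.9
eef_pos: [643.0, 130.8, 285.0]
tool_rot: [[0.035, 0.999, -0.034], [0.996, -0.032, 0.084], [0.083, -0.036, -0.996]]
wrist_force: [-0.5, -0.8, 0.1]
opening: 49.8
finger_force: 0.0
```

Run:
```python
from h import *
d2([644,129.5,285],87.9); w=snap('wrist','w4')
cv2.imwrite('pics/w4b.png',cv2.resize(w['color'],(800,600),interpolation=2))
```

```text
pos [643.  130.8 285. ] yaw 88.00 shift cm [-0.13  0.1  -0.01] turn 0.1 t 8.9 F [-0.5 -0.8  0.1]
```

View pics/w4b.png

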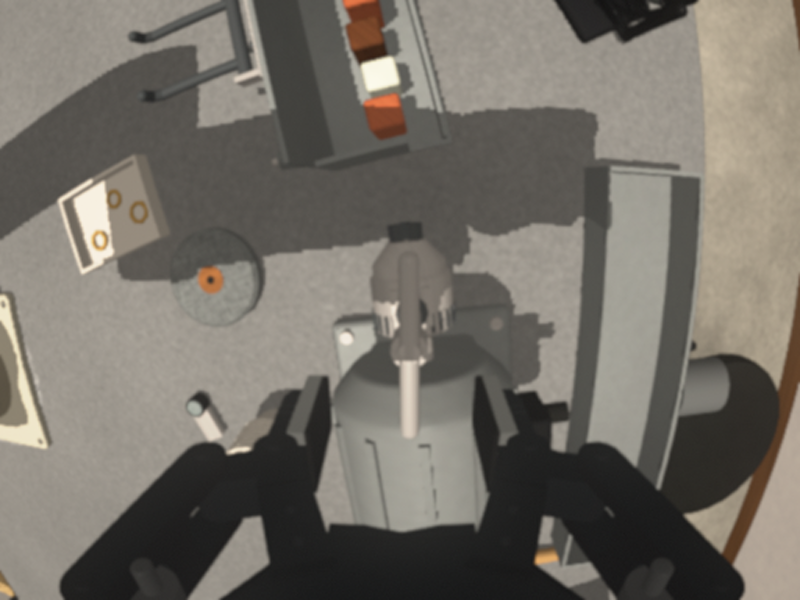

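Run:
```python
from h import *
np.set_printoptions(suppress=True,precision=1)
w=load('w4');k=1/1.5625
f=lambda u,v,z:onz(w,u*k,v*k,z,True)
a,b=f(409,253,240),f(410,437,240);m=f(411,345,240);print(a,b,(a+b)/2,m, np.linalg.norm(a-b))
c=(a+b)/2; d2([c[0],c[1],222],87.9)
```

```text
[644.2 174.1 240. ] [642.3  85.8 240. ] [643.2 129.9 240. ] [643.9 133.1 240. ] 88.3637636161304
pos [643.  130.8 285.2] yaw 88.08 shift cm [-0.6  0.3  6.3] turn 0.18 t 8.95 F [-0.3  0.1  0.2]
```

jog_arm(
  increments=[
    [[-0.4, 0.2, 2.1], 0],
    [[0, 0, 2.1], 0],
    [[0, 0, 2.1], 0],
    [[0, 0, 0], 0],
  ],
)

```text
t: 9.45
eef_pos: [641.9, 131.7, 221.0]
tool_rot: [[0.034, 0.999, -0.036], [0.996, -0.031, 0.084], [0.083, -0.039, -0.996]]
wrist_force: [-0.2, 1.1, 0.4]
opening: 49.8
finger_force: 0.0
```

jog_arm(
  increments=[
    [[0, 0, 0], 0],
    [[0, 0, 0], 0],
    [[0, 0, 0], 0],
    [[0, 0, 0], 0],
  ],
  jaw=0,
  newtons=50,
)

```text
t: 9.95
eef_pos: [643.5, 131.2, 223.3]
tool_rot: [[0.036, 0.999, -0.031], [0.996, -0.033, 0.084], [0.083, -0.033, -0.996]]
wrist_force: [2.7, 0.5, 6.8]
opening: 8.8
finger_force: 48.8
```

jog_arm(
  increments=[
    [[0.04, -0.02, -0.5], 0],
    [[0.08, -0.03, -1.0], 0],
    [[0.08, -0.03, -1.0], 0],
    [[0.12, -0.05, -1.5], 0],
    [[0.16, -0.06, -2.0], 0],
    [[0.12, -0.05, -1.5], 0],
    [[0, 0, 0], 0],
  ],
)

```text
t: 10.82
eef_pos: [643.1, 131.1, 299.0]
tool_rot: [[0.036, 0.999, -0.031], [0.996, -0.033, 0.084], [0.083, -0.034, -0.996]]
wrist_force: [0.1, -0.1, -1.6]
opening: 8.4
finger_force: 49.1
```

Run:
```python
from h import *
d2([501.7,305.9,285],101.6); w=snap('wrist','w5')
cv2.imwrite('pics/w5b.png',cv2.resize(w['color'],(800,600),interpolation=2))
```

```text
pos [643.1 131.1 299. ] yaw 87.94 shift cm [ 16.79 -14.66   3.31] turn -13.66 t 10.825 F [ 0.1 -0.1 -1.6]
```

View pics/w5b.png

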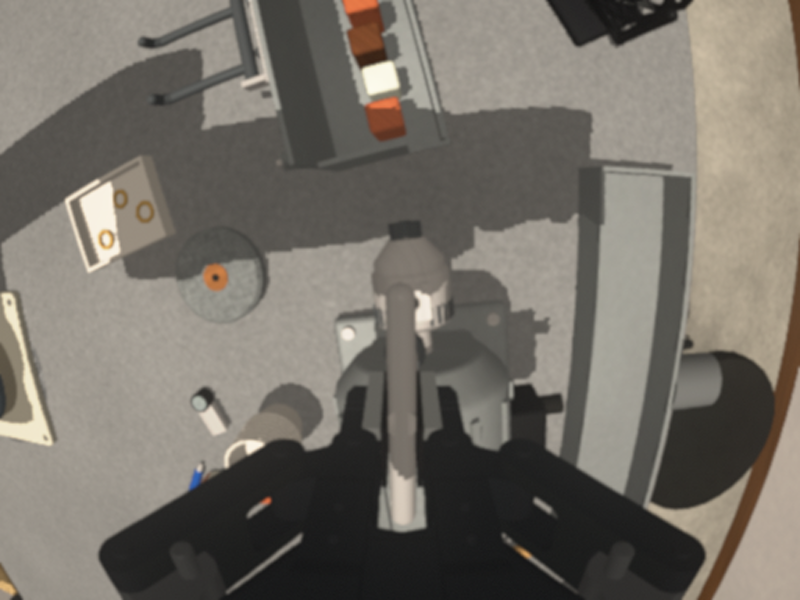

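The key is lifted and held, with its bar running (401,290)-(402,522) between the fingers.

Run:
```python
from h import *
np.set_printoptions(suppress=True,precision=1)
w=load('w5');k=1/1.5625
f=lambda u,v,z:onz(w,u*k,v*k,z,True)
a,b=f(401,286,315),f(402,526,315);print(a,b,(a+b)/2,np.linalg.norm(a-b))
R=np.array(arm.sense()['tool_rot']);p=np.array(arm.sense()['eef_pos']);m=(a+b)/2
print('bar in tool',R.T@(m-p)); 
# target: bar mid over seat; tool yaw 101.6-87.94 extra
o=R.T@(m-p); th=np.radians(-13.66); Rz=np.array([[np.cos(th),-np.sin(th),0],[np.sin(th),np.cos(th),0],[0,0,1]])
R2=R@Rz; tgt=np.array([501.7,305.9,285])  # bar mid
tcp=tgt-R2@o; print('tcp',tcp,'R2 z-comp of bar',R2); d2(tcp,101.6)
```

```text
[643.2 173.8 315. ] [640.5  83.1 315. ] [641.9 128.4 315. ] 90.72829702189433
bar in tool [ -1.2  -1.6 -17.2]
tcp [502.5 308.9 268. ] R2 z-comp of bar [[-0.2  1.  -0. ]
 [ 1.   0.2  0.1]
 [ 0.1 -0.  -1. ]]
pos [643.  131.1 297.9] yaw 87.94 shift cm [ 17.  -14.5   4.9] turn -13.66 t 10.875 F [-0.2 -0.3 -2.1]
```

jog_arm(
  increments=[
    [[2.4, -2.1, 0.2], 0],
    [[2.4, -2.1, 0.2], 0],
    [[2.4, -2.1, 0.2], 0],
    [[2.4, -2.1, 0.2], 0],
    [[2.4, -2.1, 0.2], 0],
    [[2.4, -2.1, 0.2], 0],
    [[2.4, -2.0, 0.2], -4],
    [[0, 0, 0], -5],
  ],
)

```text
t: 11.88
eef_pos: [501.0, 305.7, 302.4]
tool_rot: [[-0.126, 0.991, -0.034], [0.988, 0.128, 0.084], [0.088, -0.023, -0.996]]
wrist_force: [0.8, -0.2, -1.3]
opening: 8.7
finger_force: 49.1
```

jog_arm(
  increments=[
    [[0, 0, 0], -4.7],
    [[0, 0, 0], 0],
    [[0, 0, 0], 0],
  ],
)

```text
t: 12.25
eef_pos: [502.7, 304.2, 302.3]
tool_rot: [[-0.2, 0.979, -0.034], [0.976, 0.202, 0.084], [0.089, -0.016, -0.996]]
wrist_force: [-0.3, -0.2, -1.3]
opening: 8.8
finger_force: 49.1
```

Run:
```python
from h import *
d2([502.5,308.9,175],101.6); w=snap('wrist','w6')
cv2.imwrite('pics/w6b.png',cv2.resize(w['color'],(800,600),interpolation=2))
```

```text
pos [502.7 304.2 302.3] yaw 101.56 shift cm [-0.67  0.28 12.72] turn -0.04 t 12.25 F [-0.3 -0.2 -1.3]
```

View pics/w6b.png

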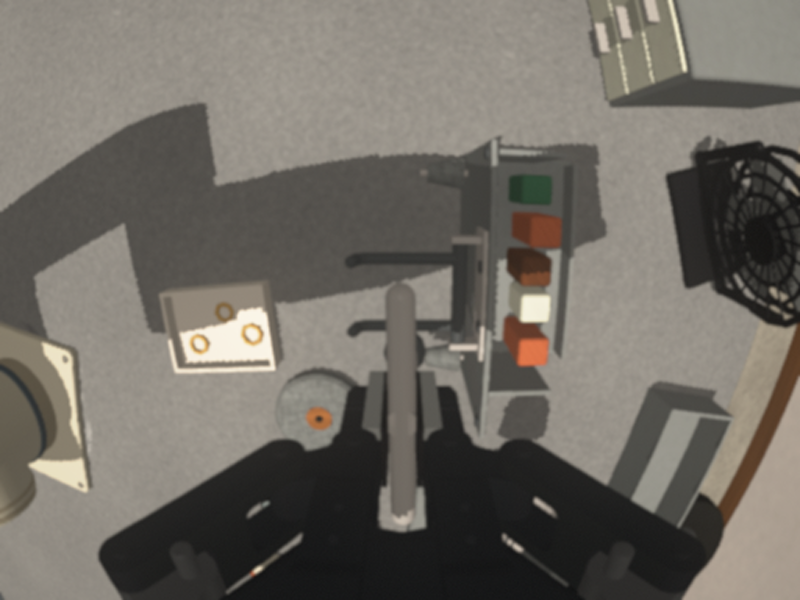

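Run:
```python
from h import *
np.set_printoptions(suppress=True,precision=1)
w=load('w6');k=1/1.5625
f=lambda u,v,z:onz(w,u*k,v*k,z,True)
T=(f(353,260,166)+f(353,329,166))/2; Hh=(f(460,258,150)+f(460,326,150))/2; M=(f(410,259,150)+f(410,327,150))/2
print('tip',T,'mid',M,'hinge',Hh, 'seat from tip',T+(70.4-36)*np.array([.979,.202,0]),'from hinge',Hh-36*np.array([.979,.202,0]))
a,b=f(401,286,319),f(402,526,319);print('bar',a,b,(a+b)/2)
print('shank foot?',f(412,352,245),'pred',(a+b)/2)
```

```text
tip [467.9 300.8 166. ] mid [504.  305.5 150. ] hinge [536.6 313.1 150. ] seat from tip [501.6 307.8 166. ] from hinge [501.4 305.9 150. ]
bar [492.5 346.1 319. ] [511.  258.1 319. ] [501.7 302.1 319. ]
shank foot? [506.  299.8 245. ] pred [501.7 302.1 319. ]
```

jog_arm(
  increments=[
    [[0.45, 0, 0], 0],
    [[0, 0, 0], 0],
    [[-0.18, 0.03, 2.0], 0],
    [[-0.22, 0.04, 2.5], 0],
    [[-0.22, 0.04, 2.5], 0],
    [[-0.22, 0.04, 2.5], 0],
    [[-0.18, 0.03, 2.0], 0],
    [[0, 0, 0], 0],
  ],
)

```text
t: 13.3
eef_pos: [501.3, 308.5, 186.4]
tool_rot: [[-0.201, 0.979, -0.036], [0.976, 0.204, 0.083], [0.088, -0.018, -0.996]]
wrist_force: [-0.9, 0.9, -2.1]
opening: 8.4
finger_force: 49.1
```

Run:
```python
from h import *
d2([502.5,308.6,152],101.6); w=snap('wrist','w7')
cv2.imwrite('pics/w7b.png',cv2.resize(w['color'],(800,600),interpolation=2))
```

```text
pos [501.3 308.5 186.4] yaw 101.65 shift cm [-0.32  0.18  3.42] turn 0.05 t 13.3 F [-0.9  0.9 -2.1]
```

View pics/w7b.png

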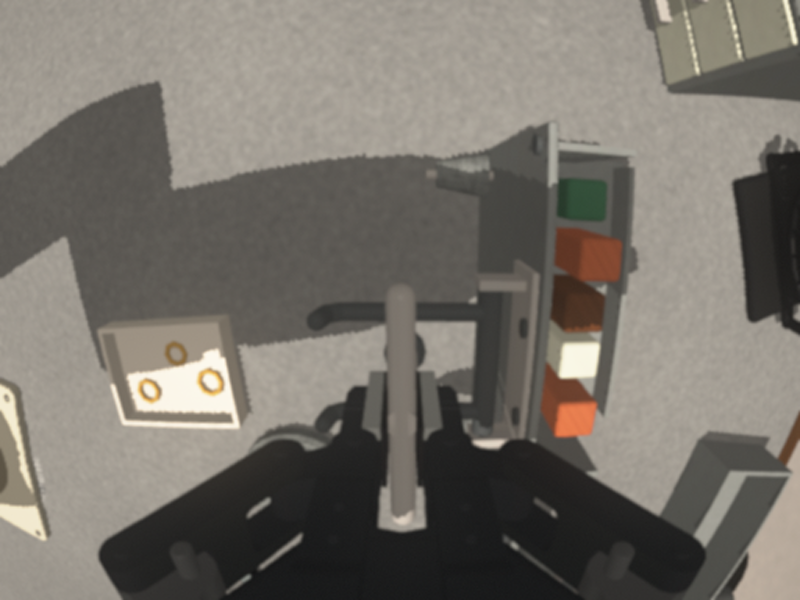

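jog_arm(
  increments=[
    [[-0.13, 0.08, 1.5], 0],
    [[-0.09, 0.06, 1.0], 0],
    [[-0.09, 0.02, 1.0], 0],
    [[-0.05, 0.01, 0.6], 0],
    [[0, 0, 0], 0],
  ],
)

```text
t: 13.98
eef_pos: [502.8, 309.0, 146.0]
tool_rot: [[-0.202, 0.979, -0.034], [0.975, 0.204, 0.084], [0.089, -0.016, -0.996]]
wrist_force: [-0.6, -0.7, -1.7]
opening: 8.9
finger_force: 49.1
```

jog_arm(
  increments=[
    [[-0.01, 0, 0.15], 0],
    [[-0.01, 0, 0.15], 0],
    [[0, 0, 0], 0],
  ],
)

```text
t: 14.35
eef_pos: [503.0, 309.1, 143.5]
tool_rot: [[-0.202, 0.979, -0.033], [0.975, 0.204, 0.084], [0.089, -0.015, -0.996]]
wrist_force: [-0.2, -0.3, -1.5]
opening: 8.7
finger_force: 49.1
```

jog_arm(
  increments=[
    [[-0.01, 0, 0.1], 0],
    [[0, 0, 0], 0],
  ],
)

```text
t: 14.6
eef_pos: [503.1, 309.2, 142.7]
tool_rot: [[-0.202, 0.979, -0.033], [0.975, 0.204, 0.084], [0.089, -0.015, -0.996]]
wrist_force: [-0.2, -0.8, -0.7]
opening: 8.7
finger_force: 49.3
```

jog_arm(
  increments=[
    [[-0.01, 0, 0.1], 0],
    [[0, 0, 0], 0],
  ],
)

```text
t: 14.85
eef_pos: [503.1, 309.2, 142.4]
tool_rot: [[-0.202, 0.979, -0.032], [0.975, 0.204, 0.085], [0.089, -0.014, -0.996]]
wrist_force: [-2.3, -0.6, 6.8]
opening: 9.0
finger_force: 50.0
```

jog_arm(
  increments=[
    [[-0.01, 0, 0.1], 0],
    [[0, 0, 0], 0],
  ],
)

```text
t: 15.1
eef_pos: [503.2, 309.2, 142.1]
tool_rot: [[-0.202, 0.979, -0.031], [0.975, 0.204, 0.085], [0.089, -0.013, -0.996]]
wrist_force: [-3.7, -1.8, 11.9]
opening: 9.0
finger_force: 50.6
```

jog_arm(
  increments=[
    [[0, 0, -0.15], 0],
    [[0, 0, 0], 0],
    [[0, 0, 0], 0],
    [[0, 0, 0], 0],
  ],
  jaw=2.4,
)

```text
t: 15.6
eef_pos: [502.9, 308.9, 141.7]
tool_rot: [[-0.202, 0.979, -0.033], [0.975, 0.204, 0.084], [0.089, -0.016, -0.996]]
wrist_force: [-0.2, -0.7, 0.5]
opening: 23.9
finger_force: 0.0
```

jog_arm(
  increments=[
    [[0.04, 0, -0.5], 0],
    [[0.09, 0, -1.0], 0],
    [[0.13, 0, -1.5], 0],
    [[0.18, 0, -2.0], 0],
    [[0.35, 0, -4.0], 0],
    [[0.35, 0, -4.0], 0],
    [[0, 0, 0], 0],
  ],
)

```text
t: 16.48
eef_pos: [506.0, 309.6, 276.7]
tool_rot: [[-0.202, 0.979, -0.027], [0.975, 0.204, 0.086], [0.09, -0.009, -0.996]]
wrist_force: [-0.4, -0.4, -0.5]
opening: 23.9
finger_force: 0.0
```

Run:
```python
from h import *
np.set_printoptions(suppress=True,precision=1)
s=arm.sense();print(s['t'],s['eef_pos'],np.round(s['wrist_force'],1),s['q'])
w=snap('wrist','w8');t=snap('top','t8')
# predicted bar pixel and hook points; find bright steel line along bar
R=None
Y=np.array([-.201,.98,0]);S=np.array([501.5,306.3,158.5])
g=cv2.cvtColor(w['color'],6)
for o in(-60,-50,-45,-40,-35,-30,-20,0,20,30,35,40,45,50,60):
    u,v=proj(w,S+o*Y+[0,0,0],True)
    u,v=int(round(u)),int(round(v))
    print(o,(u,v), g[v,u-14:u+15:2] if 0<=v<384 and 14<=u<498 else '')
```

```text
16.475 [506.  309.6 276.7] [-0.4 -0.4 -0.5] [0.4 0.3 0.2 1.5 0.1 1.7]
-60 (254, 258) [146 151 151 149 148 148 148 150 149 147 143 143 145 150 145]
-50 (254, 249) [144 144 148 152 149 147 150 147 144 146 145 144 144 145 147]
-45 (254, 244) [144 143 140 143 145 146 147 150 152 149 149 149 149 149 141]
-40 (254, 239) [147 149 147 145 145 148 175 203 201 174 143 148 181 195 163]
-35 (254, 235) [146 148 150 147 146 147 176 205 200 172 140 143 142 140 120]
-30 (254, 230) [146 147 151 148 145 129 108 110 112 115 126 145 146 147 149]
-20 (254, 220) [ 60  60  60  60  60  74 103 111 111 108  82  59  59  58  59]
0 (254, 200) [149 146 145 130 113 114 114 110 113 118 114 115 135 147 150]
20 (254, 179) [ 75  77  80  78  75  91 108 110 110 100  64  56  69  73  75]
30 (254, 168) [ 82  81  81  82  83  97 108 110 109 101  85  83  82  82  83]
35 (254, 163) [ 84  82  84  84  86 100 108 110 108  99  83  82  84  85  83]
40 (254, 157) [ 84  84  83  82  85 100 108 110 108 100  84  82  84  84  83]
45 (255, 152) [ 83  85  83  83  86  97 103 104  95  83  83  84  83  84  83]
50 (255, 146) [81 80 81 81 82 82 83 81 81 80 80 82 82 83 82]
60 (255, 135) [82 84 85 82 80 81 82 82 82 82 83 83 82 82 84]
```

The bar lies centred across both prongs (−43 to +45 mm about the seat), and the key has been released. Next is the selector.

jog_arm(
  increments=[
    [[-2.5, -0.6, -0.15], 0],
    [[-4.5, -1.1, -0.27], 0],
    [[-4.5, -1.1, -0.27], 0],
    [[-4.5, -1.1, -0.27], 0],
    [[-4.5, -1.1, -0.27], 0],
    [[-4.5, -1.1, -0.27], 0],
    [[-4.5, -1.1, -0.27], 0],
    [[-4.5, -1.1, -0.27], 0],
  ],
  jaw=5,
)

```text
t: 17.58
eef_pos: [492.2, -42.4, 262.9]
tool_rot: [[-0.201, 0.979, -0.035], [0.975, 0.204, 0.085], [0.09, -0.017, -0.996]]
wrist_force: [0.5, -0.1, 0.3]
opening: 50.1
finger_force: 0.0
```

jog_arm(
  increments=[
    [[-4.5, -1.1, -0.27], 0],
    [[-4.5, -1.1, -0.27], 0],
    [[-4.5, -1.1, -0.27], 0],
    [[-4.5, -1.1, -0.27], 0],
    [[-4.5, -1.1, -0.27], 0],
    [[-4.5, -1.1, -0.27], 0],
    [[-4.5, -1.1, -0.27], 0],
    [[-2.5, -0.7, -0.2], 0],
  ],
)

```text
t: 18.58
eef_pos: [479.2, -393.5, 253.8]
tool_rot: [[-0.2, 0.979, -0.035], [0.976, 0.202, 0.086], [0.091, -0.017, -0.996]]
wrist_force: [1.0, 0.3, 0.3]
opening: 50.2
finger_force: 0.0
```

jog_arm(
  increments=[
    [[0, 0, 0], 8.2],
    [[0, 0, 0], 8.2],
    [[0, 0, 0], 8.2],
    [[0, 0, 0], 8.2],
    [[0, 0, 0], 8.1],
    [[0, 0, 0], 0],
  ],
)

```text
t: 19.32
eef_pos: [479.7, -391.4, 254.7]
tool_rot: [[0.488, 0.872, -0.034], [0.871, -0.484, 0.085], [0.058, -0.071, -0.996]]
wrist_force: [0.0, 0.6, 0.4]
opening: 49.4
finger_force: 0.0
```

Run:
```python
from h import *
np.set_printoptions(suppress=True,precision=2)
d2([479,-394,230],60.7); w=snap('wrist','w9'); t=snap('top','t9')
print(arm.sense()['q'],arm.sense()['tool_rot'])
for n,s,fi in(('w',w,True),('t0',load('t0'),False)):
    hsv=cv2.cvtColor(s['color'],cv2.COLOR_BGR2HSV)
    m=(hsv[...,2]<60).astype(np.uint8)
    P=proj(s,[508,-342,105],fi); print(n,'pred',P)
    N,l,st,c=cv2.connectedComponentsWithStats(m)
    for i in range(1,N):
        if st[i,4]>60 and np.hypot(*(c[i]-P))<80: 
            cn=cv2.findContours((l==i).astype(np.uint8),0,1)[0][0]
            print(st[i],c[i],cv2.minAreaRect(cn))
    x,y=map(int,P); g=hsv[...,2]
    r,q=(52,4) if fi else (24,2)
    for yy in range(max(0,y-r),min(384,y+r),q): print(yy,' '.join('%3d'%v for v in g[yy,max(0,x-r):x+r:q]))
```

```text
pos [ 479.7 -391.4  254.7] yaw 60.75 shift cm [-0.4   0.25  2.44] turn 0.05 t 19.325 F [0.  0.6 0.4]
[-0.84  0.44  0.34  1.56  0.03  1.24] [[ 0.49  0.87 -0.03]
 [ 0.87 -0.48  0.08]
 [ 0.06 -0.07 -1.  ]]
w pred (np.float64(270.16219457556434), np.float64(128.49361363072688))
[ 252  105   51   58 2134] [276.55 133.47] ((276.780517578125, 132.47561645507812), (55.91941833496094, 50.158546447753906), 85.03025817871094)
76  67  76 110 110  94  93  93  93  94  94  95  94  94  96  96  96  96  96  97  96  96  95  95  95  94 108
80 103 115 102  93  91  93  93  95  95  95  94  95  94  95  96  97  97  97  96  96  95  97  95  95  94  96
84 111  97  92  94  92  92  94  94  95  94  95  95  94  94  96  96  95  96  96  97  95  96  96  94  94  93
88 167 147 128 115  97  91  93  93  95  95  95  95  95  94  88  61  93  97  98  96  95  96  96  95  95  94
92 172 171 175 170 171 162 164 149  96  95  95  94  96  93  61  97  62  96  96  96  96  96  97  95  94  95
96 164 175 174 171 172 171 166 170 165 100  96  95  95  95  76  86  66  96  97  97  96  95  96  97  95  94
100 174 173 171 174 170 172 167 170 172
[... 3891 characters left out ...]

210 218 219 220 221 221 222 223 209 133 106  90  82  67  68  89  95  68  63 145 226 225 225 225 225
212 218 219 219 220 221 222 223 226 223 186 174 173 170 177 206 221 164 128 221 227 225 226 226 226
214 220 219 219 219 221 222 223 223 224 226 227 227 228 228 227 227 228 225 228 226 227 227 227 228
216 220 220 219 219 221 221 221 223 224 225 225 225 226 225 225 225 226 226 225 225 226 225 226 226
218 221 220 219 219 219 221 222 223 224 224 225 225 225 225 225 225 226 226 226 226 226 225 226 225
220 222 221 220 219 219 219 220 221 223 224 225 226 226 227 228 227 227 227 227 227 227 228 229 228
222 225 224 223 221 218 218 219 220 220 221 221 222 225 225 225 226 227 227 227 227 227 228 229 192
```

Run:
```python
from h import *
np.set_printoptions(suppress=True,precision=2)
w=load('w9');t=load('t0')
def cen(s,x,y,r):
    x,y=int(x),int(y)
    g=cv2.cvtColor(s['color'],6).astype(float)[y-r:y+r+1,x-r:x+r+1]
    g=cv2.GaussianBlur(g,(0,0),.5); d=np.clip(np.median(g)-g-8,0,None); yy,xx=np.mgrid[y-r:y+r+1,x-r:x+r+1]
    return (xx*d).sum()/d.sum(),(yy*d).sum()/d.sum()
P={}
for n,a,b in(('O',(375,192),(278,92)),('I',(391,184),(310,120)),('II',(405,193),(309,157))):
    ca,cb=cen(t,*a,4),cen(w,*b,7); ra,rb=ray(t,*ca),ray(w,*cb,True); P[n]=tri([ra,rb])
    gap=abs(np.dot(rb[0]-ra[0],np.cross(ra[1],rb[1]))/np.linalg.norm(np.cross(ra[1],rb[1])))
    print(n,ca,cb,P[n],'gap',gap)
m=(P['O']+P['II'])/2; y=P['O']-P['II']; print('len',np.linalg.norm(y),np.linalg.norm(P['I']-m),'yaw',np.degrees(np.arctan2(-y[0],y[1])),'slope vec',P['I']-m)
a=np.arctan2(-y[0],y[1]);rho=np.linalg.norm(y)/np.sqrt(3);c,s=np.cos(np.radians(35)),np.sin(np.radians(35));xd=np.array([np.cos(a),np.sin(a),0])
u=c*xd+[0,0,s];z=-s*xd+[0,0,c]; C=(P['O']+P['I']+P['II'])/3-rho*2/3*u
print('rho',rho,'C',C,'G',C+30*z)
for nm,S,fi in(('t0',t,False),('w',w,True)): print(nm,'skirt top centre',proj(S,C+16*z,fi),'grip top',proj(S,C+42*z,fi))
```

```text
O (np.float64(377.2464642517239), np.float64(194.39546805823238)) (np.float64(277.9686189957536), np.float64(92.97724484613762)) [ 528.29 -315.85  106.08] gap 7.273703813543459
I (np.float64(390.81355457417243), np.float64(184.57708142779362)) (np.float64(310.1169467405908), np.float64(120.42997959389727)) [ 547.58 -352.89  107.34] gap 1.9633540155020917
II (np.float64(404.00119606793174), np.float64(193.50135665156998)) (np.float64(306.1879931552416), np.float64(155.79981428833605)) [ 526.15 -383.56  105.44] gap 1.7804149965745892
len 67.7506532441164 20.667360414807312 yaw -1.8134529515689501 slope vec [20.36 -3.19  1.58]
rho 39.115857888263605 C [ 512.66 -350.09   91.33] G [ 495.46 -349.55  115.9 ]
t0 skirt top centre (np.float64(390.96531467619184), np.float64(202.64410823237128)) grip top (np.float64(394.61466165375157), np.float64(207.4495851991495))
w skirt top centre (np.float64(269.95403219741326), np.float64(137.43182913135877)) grip top (np.float64(255.03588318452378), np.float64(146.65045188790128))
```

Run:
```python
from h import *
np.set_printoptions(suppress=True,precision=2)
w=load('w9');t=load('t0')
def up(s,x,y,r,k=6):
    g=cv2.cvtColor(s['color'],6)[y-r:y+r,x-r:x+r]; return cv2.resize(g,None,fx=k,fy=k,interpolation=cv2.INTER_CUBIC)
def fit(s,x,y,r,th,keep,k=6):
    g=up(s,x,y,r); m=(g<th).astype(np.uint8)
    m=cv2.morphologyEx(m,cv2.MORPH_OPEN,np.ones((9,9)))
    c=max(cv2.findContours(m,0,1)[0],key=cv2.contourArea)[:,0,:].astype(float)
    p=(c+.5)/k-.5+[x-r,y-r]; p=np.array([q for q in p if keep(q)]); e=cv2.fitEllipse(p.astype(np.float32)); 
    print(len(p),p.min(0),p.max(0),e); return e[0]
print('t gray'); a=fit(t,388,201,22,150,lambda q:q[0]+q[1]<388+201+10)
print('w gray'); b=fit(w,276,134,40,68,lambda q:(q[0]-276)-(q[1]-134)>-18)
ra,rb=ray(t,*a),ray(w,*b,True);C=tri([ra,rb]);print('ring centre',C,'gap',abs(np.dot(rb[0]-ra[0],np.cross(ra[1],rb[1]))/np.linalg.norm(np.cross(ra[1],rb[1]))))
print('on z=88:',onz(t,*a,88),onz(w,*b,88,True))
for yw in(-4,):
    al=np.radians(yw);xd=np.array([np.cos(al),np.sin(al),0]);yd=np.array([-np.sin(al),np.cos(al),0]);c,s=np.cos(np.radians(35)),np.sin(np.radians(35))
    u=c*xd+[0,0,s];z=-s*xd+[0,0,c]
    # ring plane height from front edge (mid 450.3,-344.9,34)
    hz=34+np.dot(C-[450.3,-344.9,0],xd)*.7; print('plane z there',hz)
    for nm,S,fi in(('t',t,False),('w',w,True)):
        print(nm,'O',proj(S,C+36*(.5*u+.866*yd),fi),'I',proj(S,C+36*u,fi),'II',proj(S,C+36*(.5*u-.866*yd),fi),'top',proj(S,C+40*z,fi),'bar ends',proj(S,C+40*z+21*(.5*u+.866*yd),fi),proj(S,C+40*z-21*(.5*u+.866*yd),fi))
```

```text
t gray
306 [374.58 189.58] [400.08 211.75] ((387.13116455078125, 200.73919677734375), (21.508852005004883, 26.074125289916992), 65.41097259521484)
w gray
679 [251.08 104.08] [302.92 156.92] ((277.99761962890625, 130.9796600341797), (46.41463088989258, 56.102195739746094), 139.30120849609375)
ring centre [ 512.41 -349.61   80.12] gap 0.8804908704312904
on z=88: [ 510.89 -346.88   88.  ] [ 513.06 -348.9    88.  ]
plane z there 77.59759695688666
t O (np.float64(376.0403393250788), np.float64(193.68227934907216)) I (np.float64(389.73209242321366), np.float64(187.71562298175394)) II (np.float64(400.6994880980983), np.float64(194.73230831472065)) top (np.float64(392.0482439759418), np.float64(207.79287745879128)) bar ends (np.float64(385.426403210673), np.float64(203.64650249249806)) (np.float64(398.60651376052425), np.float64(211.89944640554342))
w O (np.float64(278.18123534640074), np.float64(99.04423093805761)) I (np.float64(304.47953125079977), np.float64(121.02194395569056)) II (np.float64(302.67625232428566), np.float64(153.362833575055)) top (np.float64(256.2381158316448), np.float64(143.40358836576144)) bar ends (np.float64(255.87456841182416), np.float64(123.11462068607213)) (np.float64(256.58101564657323), np.float64(162.5782702796289))
```

Run:
```python
from h import *
d2([496,-348,140],60.2)
R=np.array(arm.sense()['tool_rot']);print(R.T@[0,0,-1],R.T@[.574*.997,-.574*.078,-.819])
```

```text
pos [ 479.8 -391.5  255. ] yaw 60.88 shift cm [ 3.91  0.14 11.77] turn 0.68 t 19.425 F [ 0.1  0.4 -0.8]
[-0.05786769  0.07062406  0.99582306] [0.19154083 0.57926567 0.79248409]
```

jog_arm(
  increments=[
    [[1.0, 0, 3.0], 0.6],
    [[1.0, 0, 3.0], 0],
    [[1.0, 0.1, 3.0], 0],
    [[0.9, 0, 2.7], 0],
    [[-0.12, 0.14, 2.0], 0],
    [[-0.12, 0.14, 2.0], 0],
    [[0, 0, 0], 0],
  ],
  jaw=4.5,
)

```text
t: 20.3
eef_pos: [496.8, -348.8, 100.8]
tool_rot: [[0.495, 0.868, -0.032], [0.867, -0.491, 0.084], [0.057, -0.069, -0.996]]
wrist_force: [-0.8, -0.3, 7.6]
opening: 44.9
finger_force: 3.2
```

Run:
```python
from h import *
d2([496,-348,99],60.2)
```

```text
pos [ 496.8 -348.8  100.8] yaw 60.27 shift cm [ 0.02 -0.1   0.19] turn 0.07 t 20.3 F [-0.8 -0.3  7.6]
```

jog_arm(
  increments=[
    [[0.02, -0.02, -0.3], 0],
    [[0, 0, 0], 0],
  ],
)

```text
t: 20.55
eef_pos: [496.1, -348.5, 104.2]
tool_rot: [[0.496, 0.867, -0.033], [0.866, -0.493, 0.084], [0.057, -0.07, -0.996]]
wrist_force: [0.4, 0.0, 0.5]
opening: 45.2
finger_force: 0.0
```

jog_arm(
  increments=[
    [[0, 0, 0], 0],
    [[0, 0, 0], 0],
    [[0, 0, 0], 0],
    [[0, 0, 0], 0],
  ],
  jaw=0,
  newtons=25,
)

```text
t: 21.05
eef_pos: [495.3, -348.0, 103.9]
tool_rot: [[0.498, 0.867, -0.035], [0.866, -0.494, 0.085], [0.057, -0.072, -0.996]]
wrist_force: [-4.1, 1.6, 2.6]
opening: 15.6
finger_force: 23.3
```

jog_arm(
  increments=[
    [[0.04, 0.12, 0.16], 0],
    [[0.04, 0.12, 0.16], 0],
    [[0.04, 0.12, 0.16], 0],
    [[0.04, 0.12, 0.16], 0],
    [[0, 0, 0], 0],
  ],
  newtons=40,
)

```text
t: 21.68
eef_pos: [499.6, -348.4, 97.8]
tool_rot: [[0.498, 0.867, -0.035], [0.865, -0.494, 0.085], [0.056, -0.073, -0.996]]
wrist_force: [-8.5, 2.7, 7.4]
opening: 14.9
finger_force: 37.5
```

Run:
```python
from h import *
np.set_printoptions(suppress=True,precision=2)
s=arm.sense();z=np.array([-.574*.997,.574*.078,.819]);print('along axis',np.dot(s['eef_pos']-np.array([495.3,-348,103.9]),z),'F axial',np.dot(s['wrist_force'],z),s['torque'],s['opening'])
```

```text
along axis -7.463580081395758 F axial 11.001675917616051 [0.66 1.61 0.06] 14.918682303918693
```

jog_arm(
  increments=[
    [[0.02, 0.07, 0.09], 0],
    [[0, 0, 0], 4],
    [[0, 0, 0], 4],
    [[0, 0, 0], 4],
    [[0, 0, 0], 4],
    [[0, 0, 0], 4],
    [[0, 0, 0], 0],
  ],
)

```text
t: 22.55
eef_pos: [499.2, -348.9, 98.6]
tool_rot: [[0.765, 0.643, -0.036], [0.643, -0.761, 0.083], [0.026, -0.087, -0.996]]
wrist_force: [-18.5, 3.3, 22.9]
opening: 13.7
finger_force: 42.1
```

Run:
```python
from h import *
np.set_printoptions(suppress=True,precision=2)
s=arm.sense();z=np.array([-.574*.997,.574*.078,.819]);print('along axis',np.dot(s['eef_pos']-np.array([495.3,-348,103.9]),z),'F axial',np.dot(s['wrist_force'],z),s['torque'],s['opening'])
d2([500.6,-348.4,97.5],-2.5)
w=snap('wrist','w10')
```

```text
along axis -6.632690041081594 F axial 29.488084076261334 [1.09 3.36 0.17] 13.671327729898398
pos [ 499.2 -348.9   98.6] yaw 40.05 shift cm [0.14 0.06 0.11] turn 42.55 t 22.55 F [-18.5   3.3  22.9]
```

jog_arm(
  increments=[
    [[-0.03, -0.04, -0.06], 4],
    [[0, 0, 0], 4],
    [[0, 0, 0], 4],
    [[0, 0, 0], 4],
    [[0, 0, 0], 4],
    [[0, 0, 0], 0],
  ],
)

```text
t: 23.35
eef_pos: [499.4, -349.0, 98.9]
tool_rot: [[0.939, 0.342, -0.035], [0.344, -0.935, 0.083], [-0.004, -0.09, -0.996]]
wrist_force: [-13.6, 2.7, 18.3]
opening: 12.5
finger_force: 40.5
```

Run:
```python
from h import *
np.set_printoptions(suppress=True,precision=2)
s=arm.sense();z=np.array([-.574*.997,.574*.078,.819]);print('along axis',np.dot(s['eef_pos']-np.array([495.3,-348,103.9]),z),'F axial',np.dot(s['wrist_force'],z),s['torque'],s['opening'])
d2([500.6,-348.4,97.5],-2.5);R=np.array(s['tool_rot']);print('axis out in tool',R.T@z)
```

```text
along axis -6.512810091683435 F axial 22.84959128538287 [0.72 2.48 0.03] 12.543981997239458
pos [ 499.4 -349.    98.9] yaw 20.13 shift cm [0.13 0.   0.14] turn 22.63 t 23.35 F [-13.6   2.7  18.3]
axis out in tool [-0.53 -0.31 -0.79]
```

jog_arm(
  increments=[
    [[0, 0, 0], 4],
    [[0, 0, 0], 4],
    [[0, 0, 0], 4],
    [[0, 0, 0], 4],
    [[0, 0, 0], 3],
    [[0, 0, 0], 3],
    [[0, 0, 0], 0],
  ],
)

```text
t: 24.22
eef_pos: [500.1, -349.4, 98.7]
tool_rot: [[0.999, -0.034, -0.034], [-0.031, -0.996, 0.083], [-0.037, -0.081, -0.996]]
wrist_force: [-9.7, 2.0, 14.8]
opening: 10.7
finger_force: 39.4
```

Run:
```python
from h import *
np.set_printoptions(suppress=True,precision=2)
s=arm.sense();z=np.array([-.574*.997,.574*.078,.819]);print('along axis',np.dot(s['eef_pos']-np.array([495.3,-348,103.9]),z),'F axial',np.dot(s['wrist_force'],z),s['torque'],s['opening'])
d2([500.6,-348.4,97.5],-2.5);R=np.array(s['tool_rot']);print('axis out in tool',R.T@z)
# bar direction in wrist image: dark bar between fingers, measure its centre line ahead of the fingers
w=snap('wrist','w11');t=snap('top','t11')
b=np.array([.997*.819,-.078*.819,.574]);G=np.array([500.6,-348.4,96.4])
g=cv2.cvtColor(w['color'],6)
for o in(8,12,16,19,22,26,30):
    u,v=proj(w,G+12*z+o*b,True);u,v=int(round(u)),int(round(v));print(o,(u,v),g[v,u-22:u+23:2])
```

```text
along axis -7.0162913322784135 F axial 17.762063494092214 [ 0.33  1.79 -0.02] 10.740037234930899
pos [ 500.1 -349.4   98.7] yaw -1.78 shift cm [ 0.06 -0.09  0.13] turn 0.72 t 24.225 F [-9.7  2.  14.8]
axis out in tool [-0.6  -0.09 -0.79]
8 (253, 262) [ 72  80  79  79  79  64  32  28  26  26  27  70 103  98  46  24  25  25
  25  26  29  69  79]
12 (253, 259) [ 65  79  79  79  79  66  32  28  27  26  28  79 105  98  46  24  25  25
  25  26  34  70  78]
16 (253, 256) [ 57  80  80  79  79  69  36  28  28  25  29  81 106  98  46  24  24  25
  25  28  38  72  79]
19 (253, 254) [ 53  78  78  79  79  72  38  28  26  25  29  83 107  99  47  26  25  24
  25  27  41  74  79]
22 (253, 251) [44 75 80 79 79 76 43 28 26 26 28 45 51 45 29 26 26 26 25 26 47 77 78]
26 (252, 248) [42 57 77 80 79 79 64 30 26 26 27 26 25 26 26 26 26 25 25 26 33 69 78]
30 (252, 245) [163 150  95  79  79  79  68  36  27  27  24  34  80  99  87  39  24  26
  25  24  37  72  78]
```

jog_arm(
  increments=[
    [[-0.12, -0.02, -0.16], 0],
    [[-0.12, -0.02, -0.16], 0],
    [[0, 0, 0], 0],
  ],
  newtons=20,
)

```text
t: 24.7
eef_pos: [498.3, -349.2, 101.2]
tool_rot: [[0.999, -0.033, -0.033], [-0.03, -0.996, 0.083], [-0.036, -0.082, -0.996]]
wrist_force: [-4.2, 0.7, 6.3]
opening: 11.1
finger_force: 38.4
```

jog_arm(
  increments=[
    [[0, 0, 0], 0],
    [[0, 0, 0], 0],
    [[0, 0, 0], 0],
  ],
  jaw=3.5,
)

```text
t: 25.08
eef_pos: [499.0, -348.8, 100.3]
tool_rot: [[0.999, -0.032, -0.033], [-0.029, -0.996, 0.084], [-0.036, -0.083, -0.996]]
wrist_force: [-0.4, 0.0, -1.6]
opening: 35.2
finger_force: 0.0
```

jog_arm(
  increments=[
    [[-0.03, -0.05, -0.8], 0],
    [[-0.06, -0.1, -1.5], 0],
    [[-0.1, -0.2, -3.0], 0],
    [[-4, 0, -3.5], 0],
    [[-4, 0, -3.5], 0],
    [[0, 0, 0], 0],
  ],
)

```text
t: 25.82
eef_pos: [420.2, -354.2, 230.6]
tool_rot: [[0.999, -0.034, -0.029], [-0.032, -0.996, 0.079], [-0.031, -0.078, -0.996]]
wrist_force: [0.5, -0.0, -1.2]
opening: 34.9
finger_force: 0.0
```

Run:
```python
from h import *
np.set_printoptions(suppress=True,precision=2)
d2([496,-348,99],0)
w=snap('wrist','w12')
al=np.radians(-4.5);xd=np.array([np.cos(al),np.sin(al),0]);yd=np.array([-np.sin(al),np.cos(al),0]);c,s=np.cos(np.radians(35)),np.sin(np.radians(35))
u=c*xd+[0,0,s];z=-s*xd+[0,0,c];G=np.array([496,-348,103.])
p=np.array(proj(w,G,True));print('G px',p)
x,y=map(int,np.round(p)); g=cv2.cvtColor(w['color'],6)
print('pointer end out/in',proj(w,G+12*z+21*u,True),proj(w,G+4*z+21*u,True),'I',proj(w,G-30*z+42*u,True),'O',proj(w,G-30*z+42*(.5*u+.866*yd),True))
for yy in range(y-62,y+40,3): print(yy,' '.join('%3d'%v for v in g[yy,x-44:x+45:3]))
```

```text
pos [ 420.2 -354.2  230.6] yaw -1.81 shift cm [ 7.96  0.15 12.95] turn -1.81 t 25.825 F [ 0.5 -0.  -1.2]
G px [258.21  96.27]
pointer end out/in (np.float64(256.81169857725337), np.float64(84.93161644261522)) (np.float64(257.6708268547866), np.float64(79.48493173250345)) I (np.float64(260.90260105488625), np.float64(39.31437123387087)) O (np.float64(221.7128919028791), np.float64(58.370452396642094))
34  94  94  95  94  94  94 148 174 176 174 174 174 174 174 174 173 113 167 174 174 174 174 174 174 175 174 174 174 174 174
37  95  94  94  94  94  94  95 134 171 174 175 173 173 173 173 172  81 160 172 171 172 172 172 171 171 172 173 172 173 173
40  96  96  96  95  95  95  95  95 128 166 176 176 175 175 175 174  83 164 173 172 172 173 171 171 171 171 171 171 173 172
43  95  94  95  94  94  95  95  95  94 112 170 176 175 175 176 175  84 165 175 176 175 175 175 175 175 174 174 173 173 173
46  95  96  96  96  95  96  96  96  97  96 117 165 178 177 178 178 154 174 177 177 177 176 176 176 176 175 176 175 176 176
49  96  96  96  95  96  96  96  95  96  96  96 121 177 177 176 177 176 175 176 17
[... 2797 characters left out ...]
  95  94  94  48  29  30  30  55  95  96  96  97  98  97  98  99  99 171 177 176
121  94  93  93  93  93  94  94  94  95  95  95  94  94  66  43  41  40  74  96  96  97  97  98  98  99  99 114 177 177 178
124  95  94  94  94  94  95  95  94  94  94  94  95  94  95  95  96  95  96  97  98  97  97  98  99  99  99 115 177 178 178
127  97  96  96  96  95  95  95  96  95  95  94  95  95  94  95  95  95  95  95  96  96  97  97  97  97  98 144 179 180 180
130 120 118 119 118 115 115 112 110 108 107 106 105 103 102  99  99  99  98  99  98  97  97  96  98 114 139 175 176 177 176
133 131 127 132 133 135 136 135 132 130 129 127 126 126 124 123 122 121 121 136 118 116 115 161 172 193 193 192 189 187 177
```

The pointer now lines up with the single stroke. Its top edge is at row 85, which matches the sprung-out prediction (84.9 out, 79.5 pressed), so I'm handing the job in.

```bash
python3 -c "
from bench import arm
print(arm.sign_off())"
```

```text
the job is handed in; nothing more can be done
None
```

The job is handed in: the hook is folded down to its stop, the chuck key hangs by its T-bar across both prongs, and the selector was then turned to the first speed and had sprung back out when I checked it by camera; the judging result was not shown.

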